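# Fit the missing push rivet in the polishing machine's splash guard

## Robot

A 6-joint arm with a two-finger parallel gripper is mounted at the origin on the work surface. World frame = base frame: x ahead of the robot, y to its left, z up, the work surface at z = 0. Lengths are in m, angles in rad, forces in N, time in s.
With the tool pointing down it reaches from about 0.225 to 0.875 m from the base axis. Payload 3.4 kg.
Tool frame: the origin (TCP) lies at the very end of the fingers, on their centre line; the grasp point (between the pads) lies 19 mm behind it; z points along the fingers, y is the direction in which the jaws open and shut (so a half turn about z gives the same grasp; the last joint's range is limited). The gripper opens to 85 mm and grips with 20 to 120 N. Pads are 22 mm wide; open, the fingers measure 114 mm over their backs; the gripper's body (76 mm by 85 mm) begins 54 mm behind the grasp point. The pads swing forward as they close: fully open they stand 13 mm farther back than shut.
Start: joints at [-1.247, 0.276, 1.505, -0, 1.361, -0.121], TCP at [0.247, -0.519, 0.231] pointing down, gripper open.
Joint ranges: [-2.89, 2.89], [-0.75, 2.08], [0.22, 2.7], [-1.18, 4.32], [0.11, 2.71], [-2.7, 2.7]. Speed limits (rad/s): [2.57, 2.57, 3.14, 3.14, 3.14, 3.14].

## Interface

Orientations are given as a unit quaternion [w, x, y, z].
In Python, from rig import manip gives the robot as it stands. The module is installed in compiled form; this text tells all that it offers.
- The arm moves only by the tool carry_out, never from a script. Its argument "moves" is one flat list of numbers, 5 for each row, row after row: the opening in per cent of the stroke, from 0 (shut) to 100 (fully open), then the shift along the world's x, y, z in cm, then the turn about the world's z in rad. A call has exactly 10 rows; each row shifts and turns the commanded pose from where the row before left it; what a row does not reach is not made up. A row lasts 1/10 s, in which the tool goes at most 50 mm and 8.59 degrees, less where a joint would pass 70% of its speed; a pose out of reach is approached as far as the arm can. A call is refused whole if a number of a shift passes 5 or a number of a turn 0.15, either way. A call with a gripper value outside its range is refused whole. The fingers move at their own pace and stop on an object; "squeeze" is the grip in N (left out, the last holds). Time passes only in rows, so rows that do not move let the fingers close, or fill a call up. It gives the time, the measured TCP pose, the force and the opening at its end, in the units of the state.
- manip.get_state(): the state, without advancing time (a new reading comes with each control period).
- manip.get_image(name): name is "side" or "top"; returns the picture (400x640x3 uint8, red, green, blue); there is no depth.
- manip.camera_info(name): a dict with "fov_y" (degrees; the focal length in pixels is half the picture's height over the tangent of half this angle, whatever the lens; pixels are square), "cx", "cy" (the principal point, pixels), "dist" ([k1, k2, p1, p2, k3] as OpenCV has them; the pictures are not rectified), "rvec" (rotation vector, rad) and "tvec" (3), from world to camera coordinates, as OpenCV has them. Camera axes: x right, y down, z forward; pixel columns grow to the right and rows downward; lengths in m; the calibration is good to about 2 mm. A picture is of the moment at which its call begins. camera_info takes no time and is no camera call.
- manip.sign_off(): hands the job in, once; it reports no verdict.
The state is a dict: "clock": time; "qpos": joint angles; "qd": joint speeds; "effort": joint torques, N m; "position": TCP position; "ee_rot": TCP orientation; "contact_force": force on the tool from outside, world axes, zero at the start; "moment": the same for the moment, N m; "width": finger opening in m.
Only numpy, scipy, OpenCV 4.12 (cv2) and the standard library are available. Lean on these libraries where they do the work, as an engineer would, in place of code of your own. Each camera call takes 0.05 s, during which the arm holds its last target. There are 200 camera calls.

## Task

One of the three push rivets that hold the splash guard to the stone-polishing machine is out: take it from its wooden stand, put it in the empty mount until its head sits fully home with the centre pin still standing up, and then push the pin in flush so that the rivet spreads and locks. The mount is bedded in rubber and the plastic cracks if forced, so press firmly but no harder than needed, and leave the other things on the bench where they are.

Things in the scene. Friction and masses are not known exactly. Their poses are not given: they have to be found in the camera images.
- rivet: the loose white nylon push rivet, upright, shank down in the stand's hole at the start. From its foot up: shank 10 mm in diameter, 16 mm long, chamfered tip; flange 26 mm in diameter, 3 mm thick; round collar 20 mm in diameter, 10 mm tall (grip it here; any yaw), out of which the grey pin stands. About 60 g in all. Origin: centre of the shank's foot; z up along the pin.
- rivet_seat (a point): centre of the underside of the rivet's flange, 16 mm above the foot; this lies on the mouth of the hole when the rivet is home. The collar's top is 13 mm above this point.
- rivet_pin (a joint): how far the rivet's grey centre pin (9 mm in diameter) is pushed in, m: 0 = standing 8 mm above the collar, 0.008 = flush with the collar's top, where it stops. It slides stiffly, taking about 10 N, and stays where it is left. As it goes in, two small legs spread out of the shank below the bush and lock the rivet.
- hole (a point): centre of the mouth of the empty hole, on the top face of the rubber bush in the empty mount; z up. The hole is 13 mm in diameter with a 1.5 mm chamfer, goes through the bush (8 mm thick) and is hollow below. 88 to 102 mm above the bench; moves down with the bush.
- machine: fixed grey-green polishing machine, housing 300 x 300 x 60 mm, origin under its centre. Three mounts in a row 90 mm apart along its y, 90 mm from its centre towards -x; two hold fitted rivets of the same shape, tops 107 mm above the bench. An aluminium strip (84 mm above the bench) runs beside the row, 32 mm from it to +x; beyond is a flat round lap, 92 mm high.
- stand: fixed wooden stand of the rivet, 70 x 70 x 30 mm, origin at the centre of its underside; in its middle is a hole 14 mm wide in which the rivet stands, flange on the top face.
- crystal: bystander: a clear crystal point on a 50 mm square brass foot, 87 mm tall, origin under its foot
- jar: bystander: a round jar, 56 mm in diameter and 60 mm tall, origin under it
- stone: bystander: a grey sharpening stone, 70 x 30 x 20 mm, origin under it
- mount_open: the empty mount on the machine: a fixed square aluminium frame, 52 mm wide, 28 mm tall, origin under its centre, holding a black rubber bush 38 mm square whose top stands 0 to 14 mm above it. Pressed with more than about 7 N the bush settles deeper, by some unknown millimetres, and stays; it is also stiffly springy by 2 to 3 mm, and comes back. More than 22 N between rivet and mount cracks them.

How it is judged:
By the outcome, as a careful person would: the job done as asked, in the order asked, and still so for the second after the job is handed in, with the robot touching nothing.
It also fails if it takes over 48 s, if anything falls off the work surface, if the arm or the gripper's body presses on something with over 40 N, if the wrist force passes 120 N, or if a joint passes its speed limit or range.

## Working session

There is one attempt and no reset: what is moved stays moved. The work goes in short steps, Python scripts to look and compute and a tool call to move; the robot and the scene stay as the last step left them, time stands still between calls to the robot, and variables do not carry over. Pictures are saved under pics/ and viewed, about 8 in all and at most 12, crops included, and the job is handed in when it is done.

Besides the shell and the picture viewer there is one more tool, called after "Emit:" as name(argument=value, ...) on one line, values as JSON. carry_out: Moves the arm, as the interface text tells. Its arguments: {"type":"object","properties":{"moves":{"type":"array","items":{"type":"number"}},"squeeze":{"type":"number"}},"required":["moves"]}

```bash
mkdir -p pics; cat > h.py <<'E'
import numpy as np, cv2
from rig import manip
def cam(n):
    c=manip.camera_info(n); f=200/np.tan(np.radians(c['fov_y'])/2)
    K=np.array([[f,0,c['cx']],[0,f,c['cy']],[0,0,1.]])
    return K,np.array(c['dist'],float),np.array(c['rvec'],float),np.array(c['tvec'],float)
def ray(n,u,v):
    K,d,r,t=cam(n); R=cv2.Rodrigues(r)[0]
    p=cv2.undistortPoints(np.array([[[u,v]]],float),K,d)[0,0]
    return -R.T@t, R.T@np.array([p[0],p[1],1.])
def onz(n,u,v,z):
    o,w=ray(n,u,v); return o+w*(z-o[2])/w[2]
def proj(n,P):
    K,d,r,t=cam(n); return cv2.projectPoints(np.array(P,float).reshape(-1,1,3),r,t,K,d)[0][:,0]
def two(a,b):
    (o1,w1),(o2,w2)=ray('top',*a),ray('side',*b)
    s=np.linalg.lstsq(np.c_[w1,-w2],o2-o1,rcond=None)[0]
    p,q=o1+s[0]*w1,o2+s[1]*w2; return (p+q)/2,np.linalg.norm(p-q)
def shot(n,name):
    im=manip.get_image(n)[:,:,::-1].copy(); cv2.imwrite(f'pics/{name}.png',im); return im
E
python3 - <<'E'
from h import *
for n in('top','side'):
    shot(n,n+'0'); print(n,manip.camera_info(n)); print(ray(n,320,200))
print(manip.get_state())
E
```

```text
top {'fov_y': 44.30377687432308, 'cx': 328.48701917244165, 'cy': 199.4466997278903, 'dist': array([-0.08036884,  0.        ,  0.        ,  0.        ,  0.        ]), 'rvec': array([ 2.06502012, -2.14911621,  0.22584505]), 'tvec': array([0.10269665, 0.5409035 , 1.17847631])}
(array([0.28095305, 0.08474429, 1.26720693]), array([ 0.21268042,  0.01430898, -0.97717042]))
side {'fov_y': 47.97606458131841, 'cx': 319.27440570774706, 'cy': 194.7820816317169, 'dist': array([-0.05755718,  0.        ,  0.        ,  0.        ,  0.        ]), 'rvec': array([ 0.84416645, -2.57544473,  1.02250099]), 'tvec': array([0.49029716, 0.22425226, 0.80089893])}
(array([0.15398289, 0.59917503, 0.74121389]), array([ 0.4119724 , -0.54180461, -0.73270996]))
{'clock': 0.1, 'qpos': array([-1.24699449e+00,  2.76574295e-01,  1.50600726e+00, -1.87071160e-05,
        1.36067680e+00, -1.21010903e-01]), 'qd': array([-0.00064677, -0.00151284, -0.00401881,  0.00062001,  0.00153139,
        0.00038925]), 'effort': array([ 1.83246433e-03, -4.17699444e+01, -2.46404976e+01, -1.01026803e-04,
        5.80021981e-03,  2.96534019e-06]), 'position': array([ 0.24725236, -0.51861697,  0.23050165]), 'ee_rot': array([-8.27648738e-04,  9.75368713e-01,  2.20579192e-01, -9.34020378e-05]), 'contact_force': array([-0.01794776,  0.01764025, -0.57620867]), 'moment': array([-0.02327068,  0.03318004,  0.03679359]), 'width': 0.08517526991847944}
```

View pics/top0.png

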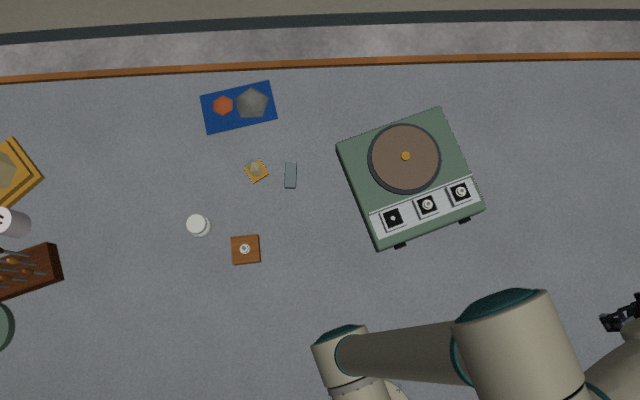

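View pics/side0.png

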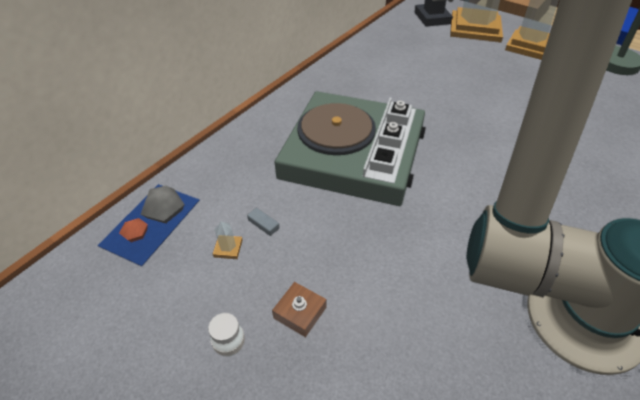

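The top view shows the loose rivet at about (245,249) on its stand, and the empty mount is the left one of the row at (392,217). In the side view, the rivet is at (299,303) and the empty bush at (384,157). I'll make one zoomed montage to get finer pixel positions.

```bash
python3 - <<'E'
from h import *
t=cv2.imread('pics/top0.png'); s=cv2.imread('pics/side0.png')
def crop(im,u,v,w=25): return cv2.resize(im[v-w:v+w,u-w:u+w],(400,300) if 0 else (300,300),interpolation=cv2.INTER_CUBIC)
m=np.vstack([np.hstack([crop(t,245,249),crop(t,392,217)]),np.hstack([crop(s,299,303),crop(s,384,157)])])
cv2.imwrite('pics/m0.png',m)
E
```

```text
(no output)
```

View pics/m0.png

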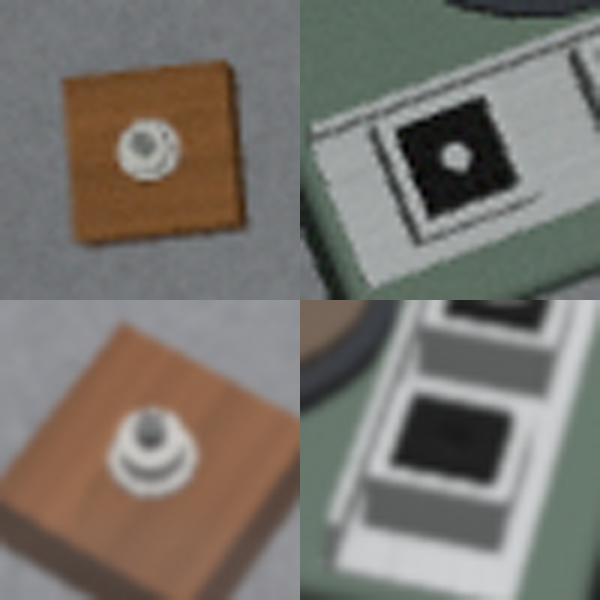

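Montage (6x) shows the following. In the top view the flange centre is at (149,149), the pin top at (143,145) and the hole at (457,156), with the bush corners clear. In the side view the pin top is at (151,425) and the bush is centred near (453,438).

```bash
python3 - <<'E'
from h import *
np.set_printoptions(precision=4,suppress=True)
f=lambda x,y,u0,v0:(u0+(x+.5)/6-.5,v0+(y+.5)/6-.5)
T1=lambda x,y:f(x,y,220,224); T2=lambda x,y:f(x-300,y,367,192)
S1=lambda x,y:f(x,y-300,274,278); S2=lambda x,y:f(x-300,y-300,359,132)
print('flange',onz('top',*T1(149,149),.0325),'pin',onz('top',*T1(143,145),.051),'pin side',onz('side',*S1(151,424),.051), two(T1(143,145),S1(151,424)))
print('flange side',onz('side',*S1(152,459),.0325))
print('stand',[onz('top',*T1(*p),.03) for p in((62,80),(230,60),(245,225),(78,243))])
for z in(.088,.095,.102): print(z,onz('top',*T2(457,156),z),onz('top',*T2(458,157.5),z),onz('side',*S2(453,438),z))
print('tri',two(T2(458,157.5),S2(453,438)))
# correspondences by proximity
tc=[T2(*p) for p in((395,130),(487,95),(521,185),(428,220))]; sc=[S2(*p) for p in((418,392),(517,410),(490,485),(388,465))]
for a in tc:
  p=onz('top',*a,.095); q=min(sc,key=lambda b:np.linalg.norm(onz('side',*b,.095)-p)); print(two(a,q))
# fitted rivets for calibration, full machine corners top
o=onz('top',428,204,.107);o2=onz('side',393,127,.107);print('fit mid',o,o2)
o=onz('top',460.5,191,.107);o2=onz('side',400.5,104,.107);print('fit far',o,o2)
q=manip.get_state()['ee_rot'];from scipy.spatial.transform import Rotation as R
print(R.from_quat(q[[1,2,3,0]]).as_matrix())
E
```

```text
flange [0.4323 0.2983 0.0325] pin [0.4318 0.2976 0.051 ] pin side [0.4329 0.2985 0.051 ] (array([0.4325, 0.298 , 0.0504]), np.float64(0.001364290991849867))
flange side [0.4328 0.2995 0.0325]
stand [array([0.4633, 0.3357, 0.03  ]), array([0.4692, 0.264 , 0.03  ]), array([0.399 , 0.2584, 0.03  ]), array([0.394 , 0.3289, 0.03  ])]
0.088 [ 0.4866 -0.0737  0.088 ] [ 0.4859 -0.0741  0.088 ] [ 0.4883 -0.0752  0.088 ]
0.095 [ 0.4853 -0.0728  0.095 ] [ 0.4847 -0.0731  0.095 ] [ 0.4848 -0.068   0.095 ]
0.102 [ 0.4841 -0.0718  0.102 ] [ 0.4835 -0.0722  0.102 ] [ 0.4812 -0.0607  0.102 ]
tri (array([ 0.4865, -0.0735,  0.0898]), np.float64(0.001855992893867507))
(array([ 0.499 , -0.0489,  0.088 ]), np.float64(0.0014894564812920432))
(array([ 0.5109, -0.0873,  0.0904]), np.float64(2.3820694938964863e-05))
(array([ 0.4739, -0.0979,  0.0925]), np.float64(0.0022408471003529562))
(array([ 0.462 , -0.0595,  0.09  ]), np.float64(0.0031877585407983126))
fit mid [ 0.513  -0.1588  0.107 ] [ 0.5109 -0.149   0.107 ]
fit far [ 0.542  -0.2411  0.107 ] [ 0.5413 -0.2377  0.107 ]
[[ 0.9027  0.4303 -0.0005]
 [ 0.4303 -0.9027  0.0016]
 [ 0.0002 -0.0017 -1.    ]]
```

Emit:
carry_out(moves=[100, 0.9, 4.1, 0, -0.012, 100, 0.9, 4.1, 0, -0.012, 100, 0.9, 4.1, 0, -0.012, 100, 0.9, 4.1, 0, -0.012, 100, 0.9, 4.1, 0, -0.012, 100, 0.9, 4.1, 0, -0.012, 100, 0.9, 4.1, 0, -0.012, 100, 0.9, 4.1, 0, -0.012, 100, 0.9, 4.1, 0, -0.012, 100, 0.9, 4.1, 0, -0.012], squeeze=40)

```text
clock: 1.1
position: [0.3372, -0.1074, 0.2312]
ee_rot: [-0.0, 0.987, 0.161, 0.0]
contact_force: [0.8, -0.1, 0.3]
width: 0.0854
```

Emit:
carry_out(moves=[55, 0.95, 4.1, 0, 0, 55, 0.95, 4.1, 0, 0, 55, 0.95, 4.1, 0, 0, 55, 0.95, 4.1, 0, 0, 55, 0.95, 4.1, -1.5, 0, 55, 0.95, 4.1, -1.5, 0, 55, 0.95, 4.1, -1.5, 0, 55, 0.95, 4.1, -1.5, 0, 55, 0.95, 4.1, -1.5, 0, 55, 0.95, 3.8, -1.5, 0])

```text
clock: 2.1
position: [0.4322, 0.2999, 0.1403]
ee_rot: [0.0, 0.987, 0.162, -0.0]
contact_force: [0.4, 0.4, 0.5]
width: 0.0471
```

Emit:
carry_out(moves=[55, 0, -0.2, -1.5, 0, 55, 0, 0, -1.5, 0, 55, 0, 0, -1.5, 0, 55, 0, 0, -1.5, 0, 55, 0, 0, -1.5, 0, 55, 0, 0, -1.2, 0, 55, 0, 0, -0.8, 0, 55, 0, 0, -0.6, 0, 55, 0, 0, -0.4, 0, 55, 0, 0, 0, 0])

```text
clock: 3.1
position: [0.4324, 0.2959, 0.0361]
ee_rot: [0.0, 0.987, 0.162, -0.0]
contact_force: [0.2, 0.2, 0.7]
width: 0.0468
```

```bash
python3 - <<'E'
from h import *
t=shot('top','t1'); s=shot('side','s1'); st=manip.get_state(); print(st['position'],st['contact_force'],st['width'])
c=lambda im,u,v:cv2.resize(im[v-40:v+40,u-40:u+40],(400,400),interpolation=cv2.INTER_CUBIC)
cv2.imwrite('pics/m1.png',np.hstack([c(t,245,249),c(s,299,300)]))
E
```

```text
[0.43270414 0.29605067 0.03665145] [ 0.8719966   0.27227145 -0.01447414] 0.04696449923746332
```

View pics/m1.png

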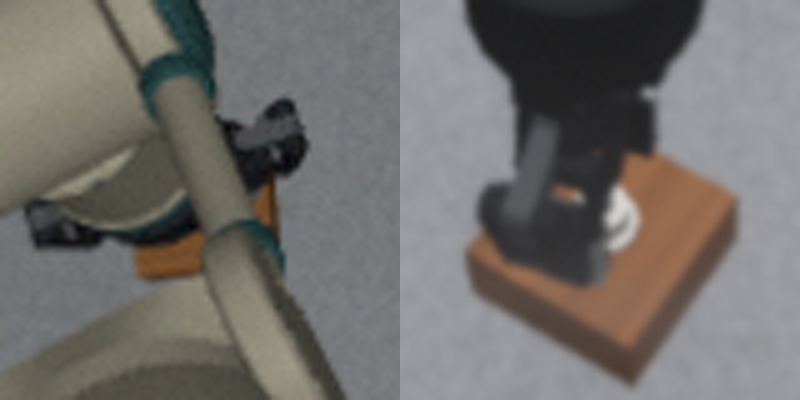

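The side crop shows the rivet between the two fingers at about (620,215). I'll nudge 1.5 mm in y, close, then lift.

Emit:
carry_out(moves=[55, 0, 0.15, -0.1, 0, 40, 0, 0, 0, 0, 20, 0, 0, 0, 0, 0, 0, 0, 0, 0, 0, 0, 0, 0, 0, 0, 0, 0, 0, 0, 0, 0, 0, 0, 0, 0, 0, 0, 0, 0, 0, 0, 0, 0, 0, 0, 0, 0, 0, 0], squeeze=40)

```text
clock: 4.2
position: [0.4326, 0.2976, 0.0357]
ee_rot: [-0.0, 0.987, 0.162, 0.0]
contact_force: [-1.0, 0.0, 5.1]
width: 0.0174
```

```bash
python3 - <<'E'
from h import *
s=shot('side','s2'); st=manip.get_state(); print(st['position'],st['contact_force'],st['width'],st['moment'])
cv2.imwrite('pics/m2.png',cv2.resize(s[250:330,250:350],(600,480),interpolation=cv2.INTER_CUBIC))
E
```

```text
[0.43259122 0.29756697 0.03572393] [-1.4623256  -0.16238804  6.14383991] 0.01734732787712634 [-0.02043722  0.15819589  0.01355866]
```

View pics/m2.png

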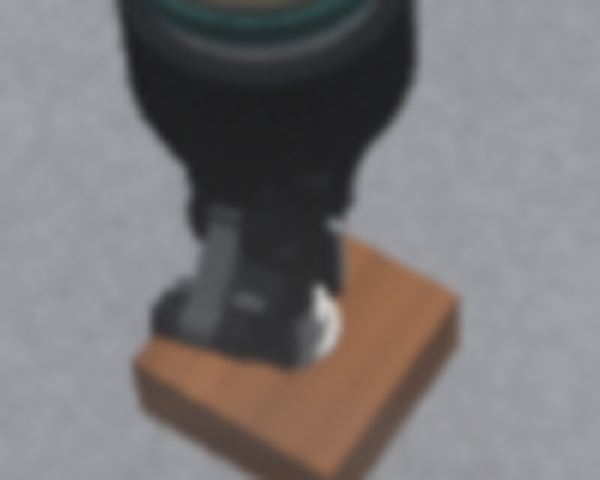

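The fingers are closed on the collar, with the white flange still visible at about (325,320). There is about 6 N of upward reaction, so I'll lift and see.

Emit:
carry_out(moves=[0, 0, 0, 0.2, 0, 0, 0, 0, 0.4, 0, 0, 0, 0, 0.8, 0, 0, 0, 0, 1.2, 0, 0, 0, 0, 1.5, 0, 0, 0, 0, 1.8, 0, 0, 0, 0, 1.8, 0, 0, 0, 0, 1.8, 0, 0, 0, 0, 1.5, 0, 0, 0, 0, 1.0, 0])

```text
clock: 5.25
position: [0.433, 0.2977, 0.1575]
ee_rot: [-0.0, 0.987, 0.162, 0.001]
contact_force: [-0.3, 0.0, -0.5]
width: 0.0173
```

```bash
python3 - <<'E'
from h import *
s=shot('side','s3'); st=manip.get_state(); P=st['position'];print(P,st['contact_force'],st['width'],st['moment'])
u,v=proj('side',P)[0].astype(int); print(proj('side',[P,P-[0,0,.019]]),u,v)
cv2.imwrite('pics/m3.png',cv2.resize(s[v-40:v+40,u-50:u+50],(600,480),interpolation=cv2.INTER_CUBIC))
E
```

```text
[0.43367541 0.29808871 0.15853644] [0.81728015 0.94430015 0.65057745] 0.017509321272333688 [ 0.01510255  0.01357665 -0.00918823]
[[295.31285385 262.21781723]
 [295.93164486 269.08776773]] 295 262
```

View pics/m3.png

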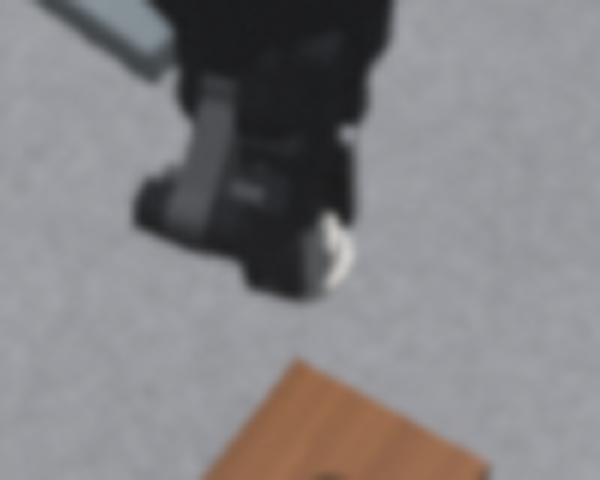

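The rivet has left the stand (its empty hole is at about (330,475)), and a piece of the white flange shows at (340,250). I'll compare that with the projection I'd expect for an upright grip.

```bash
python3 - <<'E'
from h import *
np.set_printoptions(precision=1,suppress=True)
s=cv2.imread('pics/s3.png')
P=np.array([.433,.298,.158]); j=np.array([-.316,.949,0]); w=np.array([.949,.316,0])
c=lambda X:(proj('side',X)-[245,222])*6+2.5
a=np.linspace(0,2*np.pi,16,endpoint=False)
for d in(0,.003):
  fc=P+[0,0,-.0025-d]  # flange top
  circ=np.array([fc+.013*(np.cos(t)*j+np.sin(t)*w) for t in a]); q=c(circ); print('flange bbox',q.min(0),q.max(0))
  print('foot',c([fc-[0,0,.019]]))
print('near finger tip edges',c([P+.010*j+.011*w,P+.010*j-.011*w,P+.02*j+.011*w,P+.02*j-.011*w,P-.01*j+.011*w]))
m=(s.min(2)>170); ys,xs=np.nonzero(m[222:302,245:345]); print(np.c_[xs,ys].min(0)*6,np.c_[xs,ys].max(0)*6+5)
cr=s[222:302,245:345]; cr=cv2.convertScaleAbs(cv2.resize(cr[15:60,30:75],(540,540),interpolation=cv2.INTER_CUBIC),alpha=2,beta=0)
cv2.imwrite('pics/m4.png',cr)
E
```

```text
flange bbox [257.6 211.1] [356.7 293. ]
foot [[310.9 292.5]]
flange bbox [258.4 217.7] [357.1 299.5]
foot [[311.4 298.8]]
near finger tip edges [[253.8 265.7]
 [333.3 287.2]
 [239.9 296.4]
 [320.1 318.4]
 [280.8 205.8]]
[330 222] [353 281]
```

View pics/m4.png

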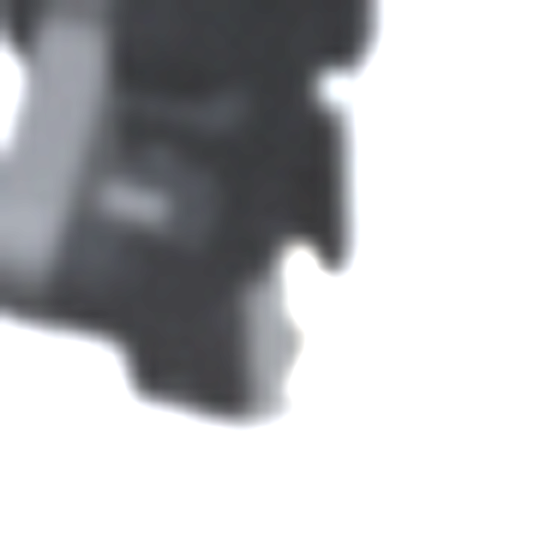

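That matches an upright grip: expected right edge 357 and top about 217, against 353 and 222 measured, with the foot hidden behind the finger. So the seat is about 5.7 mm below the TCP. Next I'll carry it to above the hole at (0.486, -0.0735).

Emit:
carry_out(moves=[0, 0.4, -2.5, 0, 0, 0, 0.6, -4.2, 0, 0, 0, 0.6, -4.2, 0, 0, 0, 0.6, -4.2, 0, 0, 0, 0.6, -4.2, 0, 0, 0, 0.6, -4.2, 0, 0, 0, 0.6, -4.2, 0, 0, 0, 0.6, -4.2, 0, 0, 0, 0.4, -3.2, -0.5, 0, 0, 0.3, -2.0, -1.0, 0])

```text
clock: 6.3
position: [0.4861, -0.0763, 0.1407]
ee_rot: [0.001, 0.987, 0.161, 0.001]
contact_force: [-0.5, 0.4, -1.3]
width: 0.0175
```

Emit:
carry_out(moves=[0, 0, 0, -1.0, 0, 0, 0, 0, -0.5, 0, 0, 0, 0, 0, 0, 0, 0, 0, 0, 0, 0, 0, 0, 0, 0, 0, 0, 0, 0, 0, 0, 0, 0, 0, 0, 0, 0, 0, 0, 0, 0, 0, 0, 0, 0, 0, 0, 0, 0, 0])

```text
clock: 7.3
position: [0.4854, -0.0736, 0.1254]
ee_rot: [0.0, 0.987, 0.162, 0.0]
contact_force: [0.2, 0.1, -0.5]
width: 0.0173
```

```bash
python3 - <<'E'
from h import *
s=shot('side','s5'); st=manip.get_state(); P=st['position'];print(P,st['contact_force'],st['width'],st['moment'],st['ee_rot'])
u,v=350,120
print((proj('side',[P-[0,0,.0217],[.486,-.0735,.09],[.486,-.0735,.07]])-[334,117])*8)
cv2.imwrite('pics/m5.png',cv2.resize(s[117:187,334:434],(800,560),interpolation=cv2.INTER_CUBIC))
E
```

```text
[ 0.4853997  -0.07363371  0.12534766] [-0.29857073  0.32853646 -0.49588795] 0.017575672107045463 [ 0.0273771  -0.0216757   0.00689161] [5.64339676e-05 9.86853415e-01 1.61617862e-01 4.36380899e-06]
[[412.34534636 264.35469057]
 [405.55585916 301.80543586]
 [398.94185766 356.21021526]]
```

View pics/m5.png

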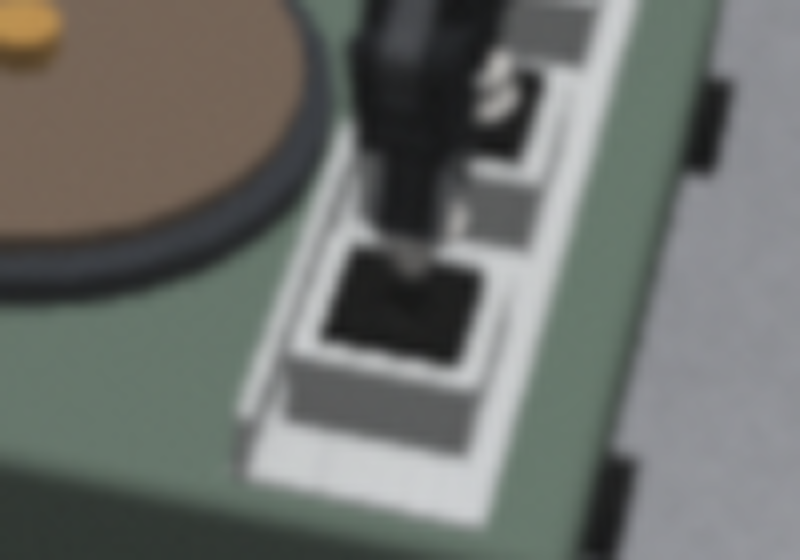

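The shank tip shows at about (410,268), where I predicted it (412,264), directly above the bush centre at (406,302). I'll lower it into the mouth.

Emit:
carry_out(moves=[0, 0.05, 0, -0.4, 0, 0, 0, 0, -0.4, 0, 0, 0, 0, -0.3, 0, 0, 0, 0, -0.2, 0, 0, 0, 0, -0.2, 0, 0, 0, 0, -0.15, 0, 0, 0, 0, -0.1, 0, 0, 0, 0, -0.1, 0, 0, 0, 0, 0, 0, 0, 0, 0, 0, 0])

```text
clock: 8.35
position: [0.486, -0.0736, 0.1069]
ee_rot: [0.0, 0.987, 0.162, 0.0]
contact_force: [-0.5, -0.2, -0.6]
width: 0.0176
```

Emit:
carry_out(moves=[0, 0, 0, -0.2, 0, 0, 0, 0, -0.2, 0, 0, 0, 0, -0.15, 0, 0, 0, 0, -0.1, 0, 0, 0, 0, -0.1, 0, 0, 0, 0, -0.05, 0, 0, 0, 0, 0, 0, 0, 0, 0, 0, 0, 0, 0, 0, 0, 0, 0, 0, 0, 0, 0])

```text
clock: 9.35
position: [0.486, -0.0736, 0.0989]
ee_rot: [0.0, 0.987, 0.162, 0.0]
contact_force: [-0.4, -0.1, 0.7]
width: 0.0171
```

Emit:
carry_out(moves=[0, 0, 0, -0.05, 0, 0, 0, 0, -0.05, 0, 0, 0, 0, -0.05, 0, 0, 0, 0, -0.05, 0, 0, 0, 0, 0, 0, 0, 0, 0, 0, 0, 0, 0, 0, 0, 0, 0, 0, 0, 0, 0, 0, 0, 0, 0, 0, 0, 0, 0, 0, 0])

```text
clock: 10.35
position: [0.486, -0.0736, 0.0972]
ee_rot: [0.0, 0.987, 0.162, 0.0]
contact_force: [-1.3, 0.6, 5.6]
width: 0.0173
```

Emit:
carry_out(moves=[0, 0, 0, -0.05, 0, 0, 0, 0, -0.05, 0, 0, 0, 0, 0, 0, 0, 0, 0, 0, 0, 0, 0, 0, 0, 0, 0, 0, 0, 0, 0, 0, 0, 0, 0, 0, 0, 0, 0, 0, 0, 0, 0, 0, 0, 0, 0, 0, 0, 0, 0])

```text
clock: 11.35
position: [0.486, -0.0736, 0.0962]
ee_rot: [0.0, 0.987, 0.162, 0.0]
contact_force: [-1.4, -0.0, 5.7]
width: 0.0169
```

Emit:
carry_out(moves=[0, 0, 0, -0.05, 0, 0, 0, 0, -0.05, 0, 0, 0, 0, 0, 0, 0, 0, 0, 0, 0, 0, 0, 0, 0, 0, 0, 0, 0, 0, 0, 0, 0, 0, 0, 0, 0, 0, 0, 0, 0, 0, 0, 0, 0, 0, 0, 0, 0, 0, 0])

```text
clock: 12.35
position: [0.486, -0.0736, 0.0952]
ee_rot: [0.0, 0.987, 0.162, 0.0]
contact_force: [-2.1, 0.3, 5.0]
width: 0.0174
```

Emit:
carry_out(moves=[0, 0, 0, -0.05, 0, 0, 0, 0, -0.05, 0, 0, 0, 0, 0, 0, 0, 0, 0, 0, 0, 0, 0, 0, 0, 0, 0, 0, 0, 0, 0, 0, 0, 0, 0, 0, 0, 0, 0, 0, 0, 0, 0, 0, 0, 0, 0, 0, 0, 0, 0])

```text
clock: 13.35
position: [0.4861, -0.0736, 0.0947]
ee_rot: [0.0, 0.987, 0.162, 0.0]
contact_force: [-2.4, 1.0, 8.4]
width: 0.017
```

Emit:
carry_out(moves=[0, -0.05, 0, 0, 0, 0, -0.05, 0, 0, 0, 0, 0, 0, 0, 0, 0, 0, 0, -0.05, 0, 0, 0, 0, 0, 0, 0, 0, 0, 0, 0, 0, 0, 0, 0, 0, 0, 0, 0, 0, 0, 0, 0, 0, 0, 0, 0, 0, 0, 0, 0])

```text
clock: 14.35
position: [0.486, -0.0737, 0.0945]
ee_rot: [0.0, 0.987, 0.162, 0.001]
contact_force: [-0.8, 0.9, 9.2]
width: 0.0174
```

Emit:
carry_out(moves=[0, 0, 0, -0.05, 0, 0, 0, 0, 0, 0, 0, 0, 0, 0, 0, 0, 0, 0, 0, 0, 0, 0, 0, 0, 0, 0, 0, 0, 0, 0, 0, 0, 0, 0, 0, 0, 0, 0, 0, 0, 0, 0, 0, 0, 0, 0, 0, 0, 0, 0])

```text
clock: 15.35
position: [0.486, -0.0736, 0.0943]
ee_rot: [0.0, 0.987, 0.162, 0.001]
contact_force: [-1.4, 1.8, 10.8]
width: 0.017
```

Flange contact came at seat ≈ 0.092. The bush then settled about 3 mm at 6–7 N and is now firm at 10.8 N. I'll ease off most of the load, then open.

Emit:
carry_out(moves=[0, 0, 0, 0.1, 0, 0, 0, 0, 0.1, 0, 0, 0, 0, 0, 0, 0, 0, 0, 0, 0, 15, 0, 0, 0, 0, 25, 0, 0, 0, 0, 35, 0, 0, 0, 0, 45, 0, 0, 0, 0, 50, 0, 0, 0, 0, 50, 0, 0, 0, 0])

```text
clock: 16.35
position: [0.4846, -0.0736, 0.0946]
ee_rot: [-0.0, 0.987, 0.162, -0.0]
contact_force: [0.5, 0.0, -0.2]
width: 0.0424
```

Emit:
carry_out(moves=[50, 0, 0, 0.3, 0, 50, 0, 0, 0.5, 0, 50, 0, 0, 0.8, 0, 50, 0, 0, 1.0, 0, 50, 0, 0, 1.0, 0, 50, 0, 0, 0.4, 0, 20, 0, 0, 0, 0, 0, 0, 0, 0, 0, 0, 0, 0, 0, 0, 0, 0, 0, 0, 0])

```text
clock: 17.35
position: [0.4846, -0.0735, 0.1344]
ee_rot: [-0.0, 0.987, 0.162, -0.0]
contact_force: [0.4, -0.6, 0.3]
width: 0.0001
```

```bash
python3 - <<'E'
from h import *
s=shot('side','s6'); t=shot('top','t6'); st=manip.get_state(); P=st['position'];print(P,st['contact_force'],st['width'])
c=lambda im,u,v:cv2.resize(im[v-25:v+25,u-25:u+25],(400,400),interpolation=cv2.INTER_CUBIC)
cv2.imwrite('pics/m6.png',np.hstack([c(s,384,152),c(t,392,217)]))
print((proj('side',[[.486,-.0735,z] for z in(.089,.102,.110)])-[359,127])*8)
E
```

```text
[ 0.48473577 -0.07354481  0.13448782] [ 0.09552962  0.07618383 -0.20319696] 6.606016100762413e-06
[[205.22090743 224.56323628]
 [209.61088466 188.39667705]
 [212.35123134 165.79627598]]
```

View pics/m6.png

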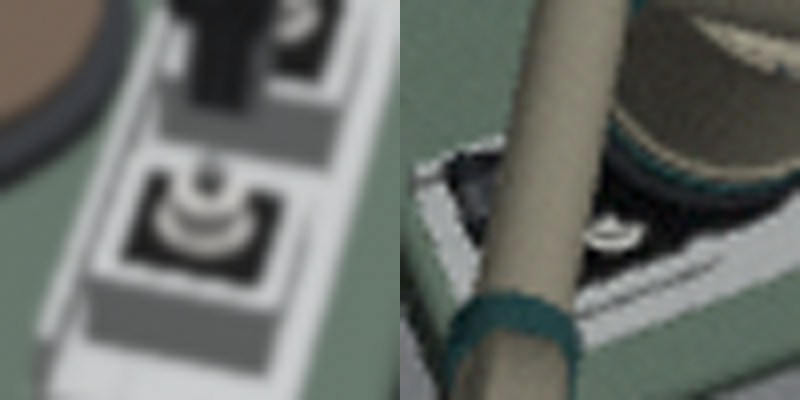

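The side crop shows the rivet level, with its flange on the bush, centred at about (205,228), and the pin still up at (209,178). The fingers are now shut, so I'll centre over the pin and come down.

Emit:
carry_out(moves=[0, 0.12, 0, -0.4, 0, 0, 0, 0, -0.4, 0, 0, 0, 0, -0.4, 0, 0, 0, 0, -0.3, 0, 0, 0, 0, -0.2, 0, 0, 0, 0, -0.1, 0, 0, 0, 0, -0.1, 0, 0, 0, 0, -0.05, 0, 0, 0, 0, -0.05, 0, 0, 0, 0, 0, 0])

```text
clock: 18.45
position: [0.4861, -0.0736, 0.1149]
ee_rot: [0.0, 0.987, 0.162, 0.0]
contact_force: [-1.4, -0.3, 0.0]
width: 0.0001
```

Emit:
carry_out(moves=[0, 0, 0, -0.05, 0, 0, 0, 0, -0.05, 0, 0, 0, 0, -0.05, 0, 0, 0, 0, -0.05, 0, 0, 0, 0, -0.05, 0, 0, 0, 0, -0.05, 0, 0, 0, 0, 0, 0, 0, 0, 0, 0, 0, 0, 0, 0, 0, 0, 0, 0, 0, 0, 0])

```text
clock: 19.45
position: [0.4861, -0.0736, 0.1119]
ee_rot: [0.0, 0.987, 0.162, 0.0]
contact_force: [-0.7, -0.1, 0.0]
width: -0.0001
```

Emit:
carry_out(moves=[0, 0, 0, -0.05, 0, 0, 0, 0, -0.05, 0, 0, 0, 0, -0.05, 0, 0, 0, 0, 0, 0, 0, 0, 0, 0, 0, 0, 0, 0, 0, 0, 0, 0, 0, 0, 0, 0, 0, 0, 0, 0, 0, 0, 0, 0, 0, 0, 0, 0, 0, 0])

```text
clock: 20.45
position: [0.4862, -0.0736, 0.1104]
ee_rot: [0.0, 0.987, 0.162, 0.0]
contact_force: [-0.7, -0.3, 4.6]
width: -0.0003
```

Pin contact came at about 0.111. I'll keep pressing in small steps.

Emit:
carry_out(moves=[0, 0, 0, -0.05, 0, 0, 0, 0, -0.05, 0, 0, 0, 0, -0.05, 0, 0, 0, 0, 0, 0, 0, 0, 0, 0, 0, 0, 0, 0, 0, 0, 0, 0, 0, 0, 0, 0, 0, 0, 0, 0, 0, 0, 0, 0, 0, 0, 0, 0, 0, 0])

```text
clock: 21.45
position: [0.4863, -0.0737, 0.1096]
ee_rot: [0.0, 0.987, 0.162, 0.0]
contact_force: [-2.1, 0.7, 9.4]
width: 0.0002
```

Emit:
carry_out(moves=[0, 0, 0, -0.05, 0, 0, 0, 0, -0.05, 0, 0, 0, 0, -0.05, 0, 0, 0, 0, 0, 0, 0, 0, 0, 0, 0, 0, 0, 0, 0, 0, 0, 0, 0, 0, 0, 0, 0, 0, 0, 0, 0, 0, 0, 0, 0, 0, 0, 0, 0, 0])

```text
clock: 22.45
position: [0.4863, -0.0736, 0.1081]
ee_rot: [0.0, 0.987, 0.162, 0.0]
contact_force: [-0.4, 0.4, 9.0]
width: -0.0002
```

Emit:
carry_out(moves=[0, 0, 0, -0.05, 0, 0, 0, 0, -0.05, 0, 0, 0, 0, -0.05, 0, 0, 0, 0, 0, 0, 0, 0, 0, 0, 0, 0, 0, 0, 0, 0, 0, 0, 0, 0, 0, 0, 0, 0, 0, 0, 0, 0, 0, 0, 0, 0, 0, 0, 0, 0])

```text
clock: 23.45
position: [0.4864, -0.0737, 0.1066]
ee_rot: [0.0, 0.987, 0.162, 0.0]
contact_force: [-1.3, 0.2, 10.1]
width: -0.0002
```

Emit:
carry_out(moves=[0, 0, 0, -0.05, 0, 0, 0, 0, -0.05, 0, 0, 0, 0, -0.05, 0, 0, 0, 0, 0, 0, 0, 0, 0, 0, 0, 0, 0, 0, 0, 0, 0, 0, 0, 0, 0, 0, 0, 0, 0, 0, 0, 0, 0, 0, 0, 0, 0, 0, 0, 0])

```text
clock: 24.45
position: [0.4863, -0.0736, 0.1051]
ee_rot: [0.0, 0.987, 0.162, 0.0]
contact_force: [-1.0, 0.3, 9.2]
width: -0.0001
```

Emit:
carry_out(moves=[0, 0, 0, -0.05, 0, 0, 0, 0, -0.05, 0, 0, 0, 0, -0.05, 0, 0, 0, 0, 0, 0, 0, 0, 0, 0, 0, 0, 0, 0, 0, 0, 0, 0, 0, 0, 0, 0, 0, 0, 0, 0, 0, 0, 0, 0, 0, 0, 0, 0, 0, 0])

```text
clock: 25.45
position: [0.4863, -0.0736, 0.1036]
ee_rot: [0.0, 0.987, 0.162, 0.0]
contact_force: [-2.1, -0.0, 9.7]
width: -0.0004
```

Emit:
carry_out(moves=[0, 0, 0, -0.05, 0, 0, 0, 0, -0.05, 0, 0, 0, 0, 0, 0, 0, 0, 0, 0, 0, 0, 0, 0, 0, 0, 0, 0, 0, 0, 0, 0, 0, 0, 0, 0, 0, 0, 0, 0, 0, 0, 0, 0, 0, 0, 0, 0, 0, 0, 0])

```text
clock: 26.45
position: [0.4863, -0.0736, 0.1026]
ee_rot: [0.0, 0.987, 0.162, 0.0]
contact_force: [-2.3, 0.8, 10.1]
width: -0.0
```

Emit:
carry_out(moves=[0, 0, 0, -0.05, 0, 0, 0, 0, -0.05, 0, 0, 0, 0, 0, 0, 0, 0, 0, 0, 0, 0, 0, 0, 0, 0, 0, 0, 0, 0, 0, 0, 0, 0, 0, 0, 0, 0, 0, 0, 0, 0, 0, 0, 0, 0, 0, 0, 0, 0, 0])

```text
clock: 27.45
position: [0.4863, -0.0736, 0.1017]
ee_rot: [0.0, 0.987, 0.162, 0.0]
contact_force: [-1.5, 0.7, 10.5]
width: -0.0002
```

Emit:
carry_out(moves=[0, 0, 0, -0.05, 0, 0, 0, 0, 0, 0, 0, 0, 0, 0, 0, 0, 0, 0, 0, 0, 0, 0, 0, 0, 0, 0, 0, 0, 0, 0, 0, 0, 0, 0, 0, 0, 0, 0, 0, 0, 0, 0, 0, 0, 0, 0, 0, 0, 0, 0])

```text
clock: 28.45
position: [0.4863, -0.0737, 0.1015]
ee_rot: [0.0, 0.987, 0.162, 0.0]
contact_force: [-2.7, 1.0, 11.1]
width: 0.0002
```

Emit:
carry_out(moves=[0, 0, 0, -0.05, 0, 0, 0, 0, 0, 0, 0, 0, 0, 0, 0, 0, 0, 0, 0, 0, 0, 0, 0, 0, 0, 0, 0, 0, 0, 0, 0, 0, 0, 0, 0, 0, 0, 0, 0, 0, 0, 0, 0, 0, 0, 0, 0, 0, 0, 0])

```text
clock: 29.45
position: [0.4864, -0.0737, 0.1012]
ee_rot: [0.0, 0.987, 0.162, 0.001]
contact_force: [-2.6, -0.0, 14.2]
width: -0.0001
```

Emit:
carry_out(moves=[0, 0, 0, -0.04, 0, 0, 0, 0, 0, 0, 0, 0, 0, 0, 0, 0, 0, 0, 0, 0, 0, 0, 0, 0, 0, 0, 0, 0, 0, 0, 0, 0, 0, 0, 0, 0, 0, 0, 0, 0, 0, 0, 0, 0, 0, 0, 0, 0, 0, 0])

```text
clock: 30.45
position: [0.4864, -0.0737, 0.101]
ee_rot: [0.0, 0.987, 0.162, 0.001]
contact_force: [-3.0, 1.2, 16.1]
width: -0.0002
```

The force now climbs stiffly (16 N with almost no travel), so the pin is at its stop. I'll withdraw and look.

Emit:
carry_out(moves=[0, 0, 0, 0.2, 0, 0, 0, 0, 0.3, 0, 0, 0, 0, 0.6, 0, 0, 0, 0, 1.0, 0, 0, 0, 0, 1.5, 0, 0, 0, 0, 2.0, 0, 0, 0, 0, 2.0, 0, 0, 0, 0, 2.0, 0, 0, 0, 0, 1.0, 0, 0, 0, 0, 0.5, 0])

```text
clock: 31.45
position: [0.4865, -0.0737, 0.2115]
ee_rot: [0.0, 0.987, 0.162, 0.001]
contact_force: [0.1, 0.7, -0.7]
width: 0.0002
```

```bash
python3 - <<'E'
from h import *
s=shot('side','s7'); st=manip.get_state(); print(st['position'],st['contact_force'],st['clock'])
c=lambda im,u,v,w=25:cv2.resize(im[v-w:v+w,u-w:u+w],(400,400),interpolation=cv2.INTER_CUBIC)
cv2.imwrite('pics/m7.png',np.hstack([c(s,384,152),c(s,393,130)]))
E
```

```text
[ 0.48655592 -0.07372047  0.21154256] [-0.1639581  -0.6724909   0.57055062] 31.5
```

View pics/m7.png

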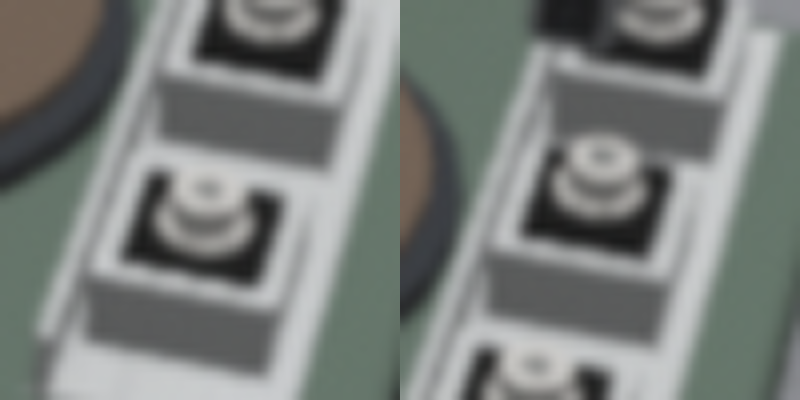

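In the left crop the pin is now flush inside the collar, at (207,187). The flange lies level on the bush at (205,230), and it looks the same as the fitted neighbour at (600,155)/(600,195) in the right crop. I'm handing in.

```bash
python3 -c "from rig import manip; print(manip.sign_off())"
```

```text
the job is handed in; nothing more can be done
None
```

The rivet is in the empty mount with its head home and its pin pushed in flush. I handed the job in at about 31.5 s, and no verdict was reported.

- **Seating:** I gripped the rivet by its collar and lowered it until the flange met the bush. I then pressed to about 11 N, and the bush settled about 3 mm. After I let go, the picture showed the pin still standing up.
- **Pin:** I pushed it in with the shut fingertips. It slid at about 9–10 N over roughly 8 mm, then stopped firmly. The highest force I read was 16 N, below the 22 N cracking limit.
- **Last check:** the final picture shows the flange level on the bush and the pin flush, looking like the fitted rivet next to it. The gripper was clear, about 10 cm above.

- **Not checked directly:** the spread legs under the bush can't be seen, so I infer the locking from the pin's travel and hard stop. I read forces only at the end of each step. I took no final look at the crystal, jar and stone, though the arm never came near them.
- **Small disagreements:**
  - The gripper read about 17 mm on the 20 mm collar.
  - The two cameras differed by up to about 2 mm at the hole.
  - After the bush settled, the pin met the fingertips about 2 mm higher than I expected.

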